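Lay the desk microphone on its side on the service rest

ROBOT

A 6-joint arm with a two-finger parallel gripper is mounted at the origin on the work surface. World frame = base frame: x ahead of the robot, y to its left, z up, the work surface at z = 0. Lengths are in m, angles in rad, forces in N, time in s.
With the tool pointing down it reaches from about 0.25 to 0.775 m from the base axis. Payload 4 kg.
Tool frame: the origin (TCP) lies on the centre line of the jaws, within the pads' length; the fingertips stand 25 mm ahead of it and the grasp point (between the pads) lies 6 mm ahead of it; z points along the fingers, y is the line along which they close (so a half turn about z gives the same grasp; the last joint's range is limited). The gripper opens to 94 mm and grips with 3 to 60 N. Pads are 16 mm wide; open, the fingers measure 119 mm over their backs; the gripper's body (75 mm by 177 mm) begins 78 mm behind the grasp point.
Start: joints at [-1.346, 0.087, 1.371, -0, 1.684, -0.103], TCP at [0.177, -0.521, 0.2] pointing down, gripper open.
Joint ranges: [-3.1, 3.1], [-0.76, 2.03], [0.27, 2.55], [-1.08, 4.22], [0.17, 2.65], [-2.57, 2.57]. Speed limits (rad/s): [2.79, 2.79, 3.14, 3.14, 3.14, 3.14].

INTERFACE

Orientations are given as [roll, pitch, yaw] about the fixed x, y, z axes, in that order (R = Rz(yaw) Ry(pitch) Rx(roll)).
In Python, from bench import robot, imaging gives the robot as it stands. The module is installed in compiled form; this text tells all that it offers.
- The arm moves only by the tool drive_tool, never from a script. Its argument "series" is a list of rows, each a list of 3 entries, a list of its own where there are three numbers: the finger opening in m, from 0 to 0.094, then the shift along the tool's x, y, z in m, then the turn, a rotation vector about the tool's x, y, z in rad. A call has 1 to 5 rows; each row is the pose to reach, as a shift and turn from the pose commanded when the call began, along the tool's axes at that moment; what a row does not reach only later rows make up. A row lasts 1/8 s, in which the tool goes at most 62.5 mm and 10.7 degrees, less where a joint would pass 70% of its speed; a pose out of reach is approached as far as the arm can. A call with a gripper value outside its range is refused whole. The fingers move at their own pace and stop on an object; the grip force is fixed at half the most. Time passes only in rows, so rows that repeat a pose let the fingers close. It gives the time, the measured TCP pose, the force, the opening and the grip force at its end, in the units of the state.
- robot.get_obs(): the state, without advancing time (a new reading comes with each control period).
- imaging.snapshot(name): name is "scene" or "top"; returns the picture (384x512x3 uint8, red, green, blue); there is no depth.
- imaging.get_calibration(name): a dict with "intrinsics" (3x3 intrinsics, pixels), "k1" (the pictures are not rectified: a ray, as slopes to the right and down, at radius r is drawn at 1 + k1 r^2 times it, then the intrinsics apply), "position" and "rotation" of the camera in the world. Camera axes: x right, y up, looking along -z (the intrinsics and any distortion apply to the point x, -y, -z); pixel columns grow to the right and rows downward; lengths in m; the calibration is good to about 2 mm. A picture is of the moment at which its call begins. get_calibration takes no time and is no camera call.
- robot.close_job(): hands the job in; it is judged then, once.
The state is a dict: "time": time; "joint_positions": joint angles; "qvel": joint speeds; "joint_torque": joint torques, N m; "tool_pos": TCP position; "ee_rot": TCP orientation; "wrist_force": force on the tool from outside, world axes, zero at the start; "wrist_torque": the same for the moment, N m; "width": finger opening in m; "finger_force": force on a finger pad.
Only numpy, scipy, OpenCV 4.12 (cv2) and the standard library are available. Lean on these libraries where they do the work, as an engineer would, in place of code of your own. Each camera call takes 0.05 s, during which the arm holds its last target. There are 200 camera calls.

TASK

Without gripping or lifting it, push the standing desk microphone across the table until the whole front edge of its foot is against the orange stop strip of the service rest, still upright; then push it slowly over the strip so that it tips onto its side, its head settling gently on the blue pad and the socket in its underside left exposed. Leave it lying there, foot still at the strip, and do not disturb the other things on the table.

Things in the scene. Friction and masses are not known exactly. Their poses are not given: they have to be found in the camera images.
- mic: desk microphone, standing, 0.7 to 1 kg: dark steel foot plate 120 (its x) x 110 (its y) x 7; a metal stem, diameter 20, from its centre up to height 110; then the upright cylindrical head (black, silver grille on top), diameter 40, height 110 to 205. Origin: centre of the foot's underside; z up along the stem, x towards the foot's front edge (facing the rest). Centre of mass on the stem's axis, 20 up
- mic_edge (a point): middle of the lower front edge of the microphone's foot (60 ahead of its origin along its x). Tipped about this edge, the microphone swings back by itself up to about 70 degrees and only beyond that falls on; it comes to lie on the pad at 80 to 88 degrees
- mic_head (a point): centre of the microphone's head, on the stem's axis, 157.5 above the underside of the foot
- rest: service rest, fixed to the table: an orange stop strip 6 high, 10 thick, 150 long, a flat grey plate 3 thick behind it, and the pad. Origin: middle of the strip's near face at table height; x points level from the strip to the pad (the direction to push and tip), y along the strip, z up
- pad: blue pad of the rest, 70 (along the rest's x) x 140 x 44, its top 56 above the table, its centre 165 beyond the strip's near face (rest's x from 130 to 200). Origin: centre of its underside, 12 above the table
- bottle: green glass water bottle with a white cap, upright, diameter 64, height 200; origin centre of underside. Bystander, not to be moved
- mug: blue mug, upright, diameter 80, height 95, with a handle; origin centre of underside. Bystander, not to be moved
- phone: black phone lying flat, 75 x 150 x 10; origin centre of underside. Bystander, not to be moved
- marker: green marker pen with a black cap, lying flat, 130 x 15 x 15; origin centre of underside. Bystander, not to be moved
- notes: block of yellow sticky notes, 76 x 76 x 20; origin centre of underside. Bystander, not to be moved
- glasses_case: red glasses case, 60 x 160 x 45; origin centre of underside. Bystander, not to be moved
Things that resemble listed ones, but are neither listed nor needed, are in the scene too. Leave any red or yellow look-alike of the mic alone.

How it is judged:
On the way, in this order (a step that is already met when the one before it is completed fails the run):
1. the microphone stands upright with the front edge of its foot against the strip (angle between mic's own z axis and vertical below 0.1 rad and x of mic_edge in the frame of rest above -0.006 m and angle between the x axis of mic and the x axis of rest, either way round below 0.1 rad and y of mic_edge in the frame of rest between -0.045 and 0.045 m), for 0.2 s.
2. it lies on its side, head on the pad (angle between mic's own z axis and vertical between 1.3 and 1.6 rad and contact force between mic and pad above 0.1 N and y of mic_head in the frame of rest between -0.05 and 0.05 m and x of mic_head in the frame of rest above 0.1 m and x of mic_edge in the frame of rest between -0.03 and 0.03 m), for 0.2 s.
At the end, for the whole second after the job is handed in: The microphone lies at rest on its side (stem 75 to 92 degrees from vertical), its head borne by the pad and within 50 mm of the rest's centre line, the front edge of its foot within 30 mm of the strip (all of step 2 and linear speed of mic below 0.02 m/s and angular speed of mic below 0.1 rad/s); the robot touches nothing.
It fails at once if the microphone is knocked or dropped over: it turns faster than 2.5 rad/s (angular speed of mic above 2.5 rad/s).
It fails at once if the microphone is lifted: the front edge of its foot rises more than 25 mm (height (world z) of mic_edge above 0.025 m).
It fails at once if the microphone is shoved or squeezed with more than 40 N (contact force between the fingers and mic above 40 N).
It fails at once if the microphone is gripped or pressed hard while it tips: more than 15 N from the fingers (angle between mic's own z axis and vertical above 0.15 rad and contact force between the fingers and mic above 15 N).
It fails at once if another thing on the table is moved by more than 20 mm (distance of any of bottle, mug, phone, marker, notes, glasses_case from where it was at the start of the episode above 0.02 m).
It also fails if it takes over 53 s, if anything falls off the work surface, if the arm or the gripper's body presses on something with over 40 N, if the wrist force passes 120 N, or if a joint passes its speed limit or range.

## Working session

There is one attempt and no reset: what is moved stays moved. The work goes in short steps, Python scripts to look and compute and a tool call to move; the robot and the scene stay as the last step left them, time stands still between calls to the robot, and variables do not carry over. Pictures are saved under pics/ and viewed, at most 10 in all, crops included, and the job is handed in when it is done.

Besides the shell and the picture viewer there is one more tool, called after "Call:" as name(argument=value, ...) on one line, values as JSON. drive_tool: Moves the arm, as the interface text tells. Its arguments: {"type":"object","properties":{"series":{"type":"array"}},"required":["series"]}

```bash
mkdir -p pics; cat > h.py <<'E'
import numpy as np, cv2
from bench import robot, imaging
def snap(n,f):
    im=imaging.snapshot(n); cv2.imwrite('pics/'+f,im[:,:,::-1]); return im
def ray(n,u,v):
    c=imaging.get_calibration(n); K=np.array(c["intrinsics"]); k=c["k1"]
    d=np.array([(u-K[0,2])/K[0,0],(v-K[1,2])/K[1,1]]); s=d.copy()
    for _ in range(20): s=d/(1+k*(s@s))
    return np.array(c["position"]),np.array(c["rotation"])@np.array([s[0],-s[1],-1])
def plane(n,u,v,z=0):
    p,d=ray(n,u,v); return p+d*(z-p[2])/d[2]
def proj(n,P):
    c=imaging.get_calibration(n); K=np.array(c["intrinsics"]); k=c["k1"]
    q=np.array(c["rotation"]).T@(np.array(P)-np.array(c["position"])); s=np.array([q[0],-q[1]])/-q[2]
    s=s*(1+k*(s@s)); return K[:2,:2]@s+K[:2,2]
E
python3 - <<'E'
from h import *
for n in("scene","top"):
    snap(n,n+"0.png"); print(n,imaging.get_calibration(n))
print(robot.get_obs())
E
```

```text
scene {'intrinsics': array([[376.3001232 ,   0.        , 255.60857216],
       [  0.        , 376.3001232 , 180.6713567 ],
       [  0.        ,   0.        ,   1.        ]]), 'k1': -0.11238746187482207, 'position': array([1.32199279, 0.0623315 , 0.9897895 ]), 'rotation': array([0.72937496, 0.00467998, 1.64391835])}
top {'intrinsics': array([[368.72618386,   0.        , 257.94469459],
       [  0.        , 368.72618386, 192.9835924 ],
       [  0.        ,   0.        ,   1.        ]]), 'k1': 0.0420537155535979, 'position': array([ 0.39822642, -0.00492956,  1.30386053]), 'rotation': array([ 0.13057759,  0.0038281 , -1.57719336])}
{'time': 0.1, 'joint_positions': array([-1.34608326e+00,  8.78949872e-02,  1.37205015e+00, -9.51847589e-06,
        1.68359264e+00, -1.03100013e-01]), 'qvel': array([-0.00079167, -0.00222113, -0.00459816,  0.00102545,  0.00092014,
        0.00107419]), 'joint_torque': array([ 2.07704958e-03, -3.41250479e+01, -3.03303266e+01,  7.19331927e-02,
        3.03717703e-02, -8.99475958e-05]), 'tool_pos': array([ 0.17696939, -0.5202403 ,  0.1991405 ]), 'ee_rot': array([-3.13965688e+00, -1.90777501e-04,  3.27811831e-01]), 'wrist_force': array([ 0.20405229, -0.66020916,  0.16731194]), 'wrist_torque': array([-0.00572756,  0.01169502,  0.03935173]), 'finger_force': 0.0, 'width': 0.09423421656530351}
```

```bash
sed -i 's/np.array(c\["rotation"\])/R.from_euler("xyz",c["rotation"]).as_matrix()/; 1a from scipy.spatial.transform import Rotation as R' h.py; python3 -c "
from h import *
print(proj('top',plane('top',100,100,.1)),proj('scene',[.3,0,0]),proj('top',[.177,-.52,.2]),proj('scene',[.177,-.52,.2]))"
```

```text
[100. 100.] [260.14477144 153.18665388] [441.05347599 319.42097433] [123.98987612  85.90420041]
```

View pics/scene0.png

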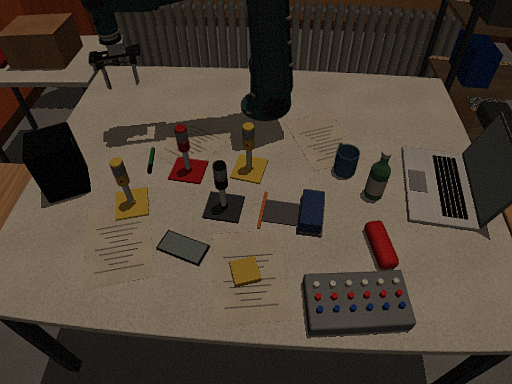

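View pics/top0.png

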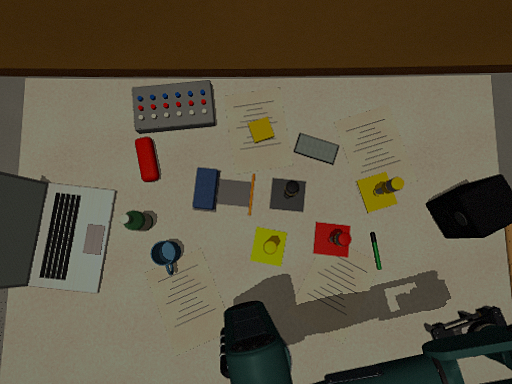

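Candidates (top view): the dark foot with the black head at (288,194), yellow look-alikes at (380,190) and (268,245), and a red one at (333,238). The description (dark steel foot, black head) picks the one at (288,194), in front of the orange strip (252,194) and the blue pad (206,189).

```bash
cat >> h.py <<'E'
def comp(m,box):
    u0,v0,u1,v1=box; z=np.zeros(m.shape,np.uint8); z[v0:v1,u0:u1]=m[v0:v1,u0:u1]
    n,l,s,c=cv2.connectedComponentsWithStats(z); i=1+np.argmax(s[1:,4])
    return (l==i).astype(np.uint8)
def rect(n,m,z):
    c=max(cv2.findContours(m,0,1)[0],key=cv2.contourArea)[:,0,:]
    P=np.array([plane(n,u,v,z)[:2] for u,v in c]).astype(np.float32)
    return cv2.minAreaRect(P*1000), cv2.boxPoints(cv2.minAreaRect(P*1000))
E
python3 - <<'E'
from h import *
t=cv2.imread('pics/top0.png'); s=cv2.imread('pics/scene0.png')
c=[cv2.resize(t[150:230,180:320],None,fx=5,fy=5,interpolation=2),cv2.resize(s[150:240,180:320],None,fx=5,fy=5,interpolation=2)[:400]]
cv2.imwrite('pics/crop0.png',cv2.resize(np.hstack(c),(800,229)) if 0 else cv2.resize(np.vstack(c),(525,600)))
h=cv2.cvtColor(t,cv2.COLOR_BGR2HSV)
orange=cv2.inRange(h,(5,120,80),(18,255,255)); blue=cv2.inRange(h,(105,80,30),(130,255,255)); dark=cv2.inRange(t,(0,0,0),(85,85,85))
for nm,m,b,z in(("strip",orange,(240,165,265,225),.006),("pad",blue,(185,160,225,220),.056),("foot",dark,(262,165,315,220),.007)):
    k=comp(m,b); r,bx=rect("top",k,z); print(nm,k.sum(),np.round(r[0]),np.round(r[1]),round(r[2],1),np.round(bx).tolist())
# bystanders roughly
for nm,u,v,z in(("yel",268,245,.0),("red",333,238,0),("yel2",380,190,0),("phone",316,148,.01),("bottle",138,219,.1),("mug",166,250,.09),("notes",261,129,.02),("marker",376,250,.01),("case",147,160,.04)):
    print(nm,np.round(plane("top",u,v,z),3))
E
```

```text
strip 100 [575.  23.] [ 11. 127.] 83.7 [[511.0, 24.0], [637.0, 10.0], [638.0, 21.0], [512.0, 35.0]]
pad 796 [580. 180.] [ 68. 138.] 83.6 [[508.0, 154.0], [645.0, 138.0], [653.0, 206.0], [516.0, 222.0]]
foot 1024 [ 563. -105.] [118. 109.] 83.8 [[502.0, -158.0], [611.0, -170.0], [623.0, -52.0], [515.0, -40.0]]
yel [ 0.386 -0.035  0.   ]
red [ 0.409 -0.263  0.   ]
yel2 [ 0.577 -0.434  0.   ]
phone [ 0.73 -0.21  0.01]
bottle [0.474 0.389 0.1  ]
mug [0.373 0.298 0.09 ]
notes [ 0.798 -0.014  0.02 ]
marker [ 0.367 -0.407  0.01 ]
case [0.683 0.385 0.04 ]
```

View pics/crop0.png

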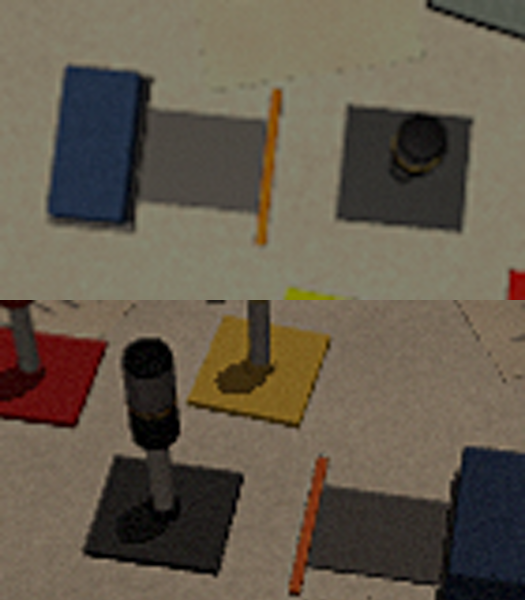

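The crop confirms it: dark plate, black head with the silver grille, facing the strip. The foot measures 118 x 109 and the pad 68 x 138, which match the given sizes. The rest's x axis is at about 83.7°, the mic is aligned with it, and the gap is about 61 mm. Now I lift and travel to a point behind the foot.

Call:
drive_tool(series=[[0.06,[0,0,-0.06],[0,0,0]],[0.06,[0,0,-0.12],[0,0,-0.15]],[0.06,[0.464,-0.192,-0.13],[0,0,-1.133]],[0.06,[0.464,-0.192,-0.13],[0,0,-1.133]],[0.06,[0.464,-0.192,-0.13],[0,0,-1.133]]])

```text
time: 0.72
tool_pos: [0.319, -0.3958, 0.3235]
ee_rot: [-3.141, -0.0, 1.045]
wrist_force: [0.3, 0.5, -0.7]
width: 0.06
finger_force: 0.0
```

```bash
cat >> h.py <<'E'
def to(P,yaw=1.461):
    o=robot.get_obs(); A=R.from_euler("xyz",o["ee_rot"]); B=R.from_euler("xyz",[np.pi,0,yaw])
    return np.round(A.inv().apply(np.array(P)-o["tool_pos"]),4),np.round((A.inv()*B).as_rotvec(),4)
E
python3 -c "
from h import *
print(to([.5536,-.1895,.32]))"
```

```text
(array([0.2962, 0.0995, 0.0036]), array([-2.000e-04, -3.000e-04, -4.155e-01]))
```

Call:
drive_tool(series=[[0.06,[0.296,0.0995,0.004],[0,0,-0.4155]],[0.06,[0.296,0.0995,0.004],[0,0,-0.4155]],[0.06,[0.296,0.0995,0.004],[0,0,-0.4155]],[0.06,[0.296,0.0995,0.004],[0,0,-0.4155]],[0.06,[0.296,0.0995,0.004],[0,0,-0.4155]]])

```text
time: 1.35
tool_pos: [0.5548, -0.1905, 0.3193]
ee_rot: [-3.141, 0.0, 1.456]
wrist_force: [-0.4, -0.7, -0.1]
width: 0.0602
finger_force: 0.0
```

```bash
python3 -c "
from h import *
print(robot.get_obs()['tool_pos'],to([.5536,-.1895,.06]))"
```

```text
[ 0.55477176 -0.19050862  0.31932925] (array([ 0.0009, -0.0011,  0.2593]), array([-0.0007,  0.0001, -0.0052]))
```

Call:
drive_tool(series=[[0.06,[0,0,0.06],[0,0,-0.005]],[0.06,[0,0,0.12],[0,0,-0.005]],[0.06,[0,0,0.18],[0,0,-0.005]],[0.06,[0,0,0.24],[0,0,-0.005]],[0.06,[0,0,0.26],[0,0,-0.005]]])

```text
time: 1.98
tool_pos: [0.5499, -0.1904, 0.0537]
ee_rot: [-3.132, -0.003, 1.461]
wrist_force: [0.8, 0.0, 0.4]
width: 0.0603
finger_force: 0.0
```

```bash
python3 -c "
from h import *
snap('scene','s1.png'); snap('top','t1.png')
s=cv2.imread('pics/s1.png')[110:260,90:330];t=cv2.imread('pics/t1.png')[130:280,180:420]
cv2.imwrite('pics/c1.png',cv2.resize(np.vstack([s,t]),(480,600),interpolation=2))
print(to([.5536,-.1895,.028]))"
```

```text
(array([0.0016, 0.0031, 0.0273]), array([-0.0086, -0.0027, -0.0002]))
```

View pics/c1.png

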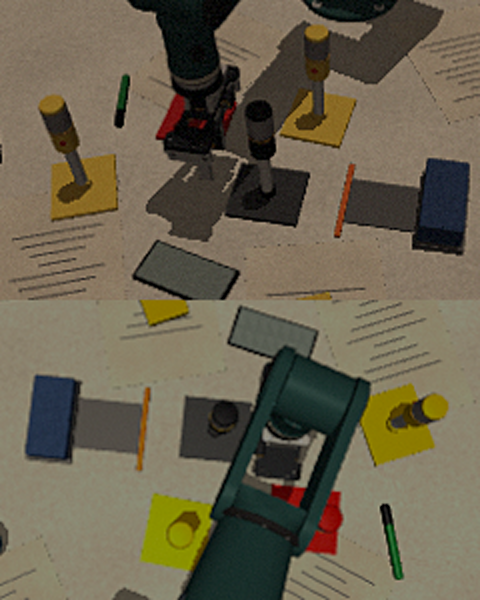

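The crop shows the fingers behind the foot (scene crop (205,165)) and the foot standing between them and the strip, with no contact. Next I lower and start to push.

Call:
drive_tool(series=[[0.06,[0.001,0.003,0.013],[-0.0086,-0.0027,0]],[0.06,[0.001,0.003,0.026],[-0.0086,-0.0027,0]],[0.06,[0.001,0.003,0.026],[-0.0086,-0.0027,0]],[0.06,[0.007,0.003,0.026],[-0.0086,-0.0027,0]],[0.06,[0.012,0.003,0.026],[-0.0086,-0.0027,0]]])

```text
time: 2.7
tool_pos: [0.5584, -0.1803, 0.0347]
ee_rot: [3.132, 0.003, 1.461]
wrist_force: [-0.6, 0.1, 0.5]
width: 0.0602
finger_force: 0.0
```

```bash
python3 -c "
from h import *
print(robot.get_obs()['tool_pos'],to([.5606,-.126,.028]))"
```

```text
[ 0.55842292 -0.1802873   0.03469933] (array([ 0.0542, -0.0039,  0.0065]), array([ 0.01  ,  0.003 , -0.0001]))
```

Call:
drive_tool(series=[[0.06,[0,-0.004,0.003],[0.0086,0.0027,0]],[0.06,[0,-0.004,0.006],[0.0086,0.0027,0]],[0.06,[0,-0.004,0.006],[0.0086,0.0027,0]],[0.06,[0,-0.004,0.006],[0.0086,0.0027,0]]])

```text
time: 3.2
tool_pos: [0.5539, -0.1802, 0.0278]
ee_rot: [-3.142, 0.0, 1.461]
wrist_force: [-0.0, 0.7, 0.7]
width: 0.0602
finger_force: 0.0
```

```bash
python3 -c "
from h import *
print(robot.get_obs()['tool_pos'],robot.get_obs()['ee_rot'],to([.5606,-.126,.028]))"
```

```text
[ 0.5539169  -0.18022656  0.0278022 ] [-3.14150812e+00  4.86122860e-05  1.46061345e+00] (array([ 0.0546,  0.0007, -0.0002]), array([-0.0001,  0.    , -0.0004]))
```

Call:
drive_tool(series=[[0.06,[0.006,0,0],[0,0,0]],[0.06,[0.011,0,0],[0,0,0]],[0.06,[0.017,0,0],[0,0,0]],[0.06,[0.023,0,0],[0,0,0]],[0.06,[0.029,0,0],[0,0,0]]])

```text
time: 3.82
tool_pos: [0.5572, -0.1513, 0.0281]
ee_rot: [3.141, 0.001, 1.461]
wrist_force: [-1.3, -4.8, 2.5]
width: 0.0602
finger_force: 0.0
```

Call:
drive_tool(series=[[0.06,[0.006,0,0],[0,0,0]],[0.06,[0.012,0,0],[0,0,0]],[0.06,[0.018,0,0],[0,0,0]],[0.06,[0.023,0,0],[0,0,0]],[0.06,[0.025,0,0],[0,0,0]]])

```text
time: 4.45
tool_pos: [0.561, -0.1278, 0.0295]
ee_rot: [3.138, 0.003, 1.46]
wrist_force: [-1.0, -5.5, 4.9]
width: 0.0602
finger_force: 0.0
```

```bash
cat >> h.py <<'E'
def look(f):
    t=snap('top',f)[:,:,::-1].copy(); h=cv2.cvtColor(t,cv2.COLOR_BGR2HSV)
    o=cv2.inRange(h,(5,90,60),(20,255,255)); b=cv2.inRange(h,(105,80,30),(130,255,255)); d=cv2.inRange(t,(0,0,0),(85,85,85))
    for nm,m,bx,z in(("strip",o,(240,165,265,225),.006),("pad",b,(185,160,225,220),.056),("foot",d,(250,165,315,220),.007)):
        r,q=rect("top",comp(m,bx),z); print(nm,np.round(r[0]),np.round(r[1]),round(r[2],1),np.round(q).tolist())
E
python3 -c "
from h import *
look('t2.png')
s=snap('scene','s2.png')[110:260,90:330,::-1];t=cv2.imread('pics/t2.png')[130:280,180:420]
cv2.imwrite('pics/c2.png',cv2.resize(np.vstack([s,t]),(480,600),interpolation=2))
print(robot.get_obs()['tool_pos'],robot.get_obs()['wrist_force'])"
```

```text
strip [566.  23.] [ 12. 151.] 83.8 [[490.0, 26.0], [640.0, 9.0], [641.0, 21.0], [491.0, 37.0]]
pad [580. 180.] [ 68. 138.] 83.6 [[508.0, 154.0], [645.0, 138.0], [652.0, 206.0], [516.0, 222.0]]
foot [ 572. -120.] [159. 196.] 88.5 [[472.0, -197.0], [668.0, -202.0], [672.0, -44.0], [476.0, -39.0]]
[ 0.56085574 -0.12753183  0.02917897] [ 0.25472612 -5.41238149  4.75770838]
```

View pics/c2.png

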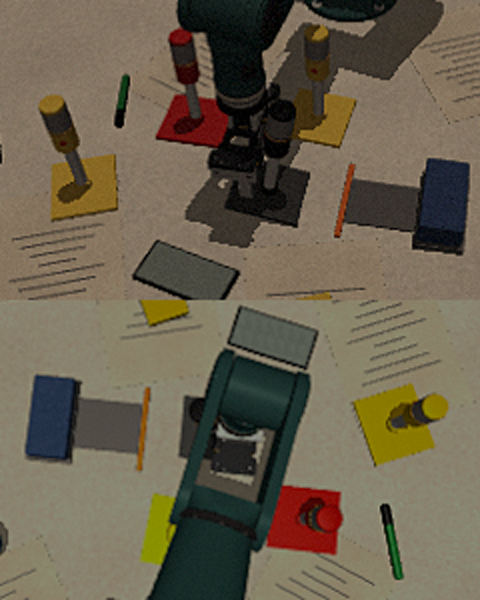

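```bash
python3 -c "
from h import *
a=cv2.imread('pics/s1.png')[150:230,180:280];b=cv2.imread('pics/s2.png')[150:230,180:280]
cv2.imwrite('pics/c3.png',np.hstack([cv2.convertScaleAbs(cv2.resize(x,(400,320),interpolation=2),alpha=2) for x in(a,b)]))
for p in([.5565,-.165,0],[.569,-.045,0],[.563,-.105,.205],[.567,-.07,.205]): print(p,(proj('scene',p)-[180,150])*4)
"
```

```text
[0.5565, -0.165, 0] [104.15618352 216.38304187]
[0.569, -0.045, 0] [245.11952253 236.32630652]
[0.563, -0.105, 0.205] [154.91849416  54.00366175]
[0.567, -0.07, 0.205] [201.82916017  60.24385267]
```

View pics/c3.png

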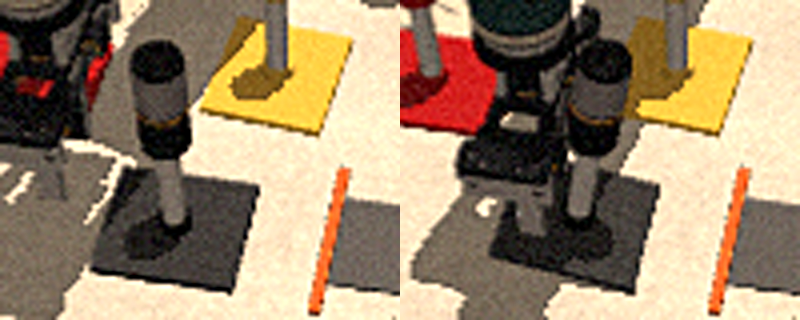

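```bash
python3 -c "
from h import *
def pr(c,w=.038):
    y=np.array([-.994,.11,0])
    for s in(1,-1):
        for dz in(-.025,0,.03): print(s,dz,np.round((proj('scene',np.array(c)+s*w*y+[0,0,dz])-[180,150])*4))
pr([.5499,-.1904,.0537]); print(); pr([.5609,-.1275,.0292])
for p in([.515,-.158,.007],[.502,-.158,.007],[.611,-.17,.007],[.623,-.052,.007],[.515,-.04,.007]): print(np.round((proj('scene',p)-[180,150])*4))
"
```

```text
1 -0.025 [ 84. 153.]
1 0 [ 81. 133.]
1 0.03 [ 77. 109.]
-1 -0.025 [ 58. 223.]
-1 0 [ 55. 203.]
-1 0.03 [ 50. 179.]

1 -0.025 [158. 185.]
1 0 [156. 166.]
1 0.03 [153. 143.]
-1 -0.025 [136. 256.]
-1 0 [133. 237.]
-1 0.03 [130. 214.]
[119. 174.]
[121. 162.]
[ 87. 263.]
[230. 284.]
[257. 181.]
```

The crop shows the mic leaning forward about 12° with its front edge unmoved. The fingertips are above the foot (tip seen at (535,235)). The tips are about 25 mm higher than I assumed, so the gripper's body is pushing the head. I back off slowly to set the mic back down.

Call:
drive_tool(series=[[0.06,[-0.003,0,0],[0,0,0]],[0.06,[-0.007,0,0],[0,0,0]],[0.06,[-0.011,0,0],[0,0,0]],[0.06,[-0.015,0,0],[0,0,0]],[0.06,[-0.019,0,0],[0,0,0]]])

```text
time: 5.18
tool_pos: [0.5573, -0.1455, 0.0274]
ee_rot: [-3.14, -0.0, 1.461]
wrist_force: [-0.2, -3.4, -1.6]
width: 0.0599
finger_force: 0.0
```

Call:
drive_tool(series=[[0.06,[-0.004,0,0],[0,0,0]],[0.06,[-0.008,0,0],[0,0,0]],[0.06,[-0.012,0,0],[0,0,0]],[0.06,[-0.016,0,0],[0,0,0]],[0.06,[-0.02,0,0],[0,0,0]]])

```text
time: 5.8
tool_pos: [0.5558, -0.1652, 0.0281]
ee_rot: [3.141, -0.0, 1.461]
wrist_force: [0.3, -0.0, 0.2]
width: 0.0604
finger_force: 0.0
```

Call:
drive_tool(series=[[0.06,[-0.006,0,0],[0,0,0]],[0.06,[-0.014,0,0],[0,0,0]],[0.06,[-0.022,0,0],[0,0,0]],[0.06,[-0.022,0,0],[0,0,0]],[0.06,[-0.022,0,0],[0,0,0]]])

```text
time: 6.42
tool_pos: [0.5532, -0.1871, 0.0278]
ee_rot: [-3.142, -0.0, 1.461]
wrist_force: [0.4, -0.2, -0.6]
width: 0.0599
finger_force: 0.0
```

```bash
python3 -c "
from h import *
s=snap('scene','s3.png')
b=cv2.imread('pics/s3.png')[110:230,150:280]; a=cv2.imread('pics/scene0.png')[30:150,70:200]
cv2.imwrite('pics/c4.png',np.hstack([cv2.convertScaleAbs(cv2.resize(x,None,fx=3,fy=3,interpolation=2),alpha=2) for x in(a,b)]))
P=robot.get_obs()['tool_pos'];print(P)
for c,o,w,d in(([.177,-.5203,.2],(70,30),.0535,np.array([.322,-.947,0])),(P,(150,110),.036,np.array([.994,-.11,0]))):
  for s in(1,-1):
    for dz in(-.025,0): print(s,dz,np.round((proj('scene',c+s*w*d+[0,0,dz])-o)*3))
"
```

```text
[ 0.5531464  -0.18696976  0.02781675]
1 -0.025 [124. 192.]
1 0 [119. 175.]
-1 -0.025 [209. 177.]
-1 0 [204. 161.]
1 -0.025 [140. 303.]
1 0 [137. 289.]
-1 -0.025 [158. 253.]
-1 0 [155. 239.]
```

View pics/c4.png

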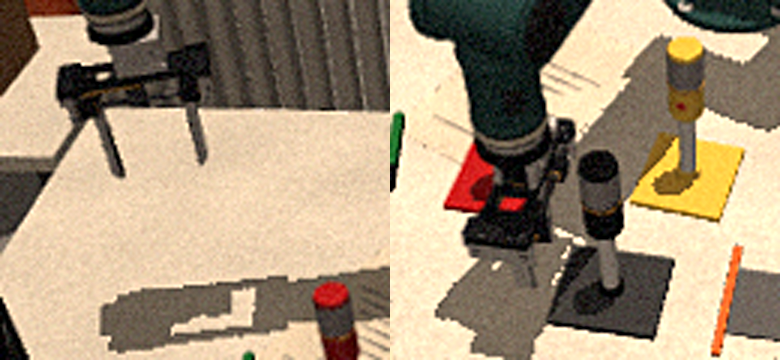

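The mic is upright again, with its foot where it was (right crop (615,290)). At the start the tips were drawn at (120,175) and (203,161), so they sit at the measured TCP height. Now I lower the tips to the table plane with small steps.

Call:
drive_tool(series=[[0.06,[0,0,0.008],[0,0,0]],[0.06,[0,0,0.016],[0,0,0]],[0.06,[0,0,0.02],[0,0,0]],[0.06,[0,0,0.021],[0,0,0]],[0.06,[0,0,0.022],[0,0,0]]])

```text
time: 7.1
tool_pos: [0.5533, -0.1871, 0.0059]
ee_rot: [3.141, 0.0, 1.461]
wrist_force: [0.9, -0.6, -0.6]
width: 0.06
finger_force: 0.0
```

Call:
drive_tool(series=[[0.06,[0,0,0.001],[0,0,0]],[0.06,[0,0,0.002],[0,0,0]],[0.06,[0,0,0.002],[0,0,0]]])

```text
time: 7.48
tool_pos: [0.5532, -0.1871, 0.0039]
ee_rot: [3.142, 0.0, 1.461]
wrist_force: [-0.4, -0.1, 0.3]
width: 0.0598
finger_force: 0.0
```

Call:
drive_tool(series=[[0.06,[0,0,0.001],[0,0,0]],[0.06,[0,0,0.0015],[0,0,0]],[0.06,[0.005,0,0.0015],[0,0,0]],[0.06,[0.01,0,0.0015],[0,0,0]],[0.06,[0.016,0,0.0015],[0,0,0]]])

```text
time: 8.1
tool_pos: [0.555, -0.1707, 0.0024]
ee_rot: [3.142, 0.0, 1.461]
wrist_force: [0.5, -0.3, 0.1]
width: 0.06
finger_force: 0.0
```

Call:
drive_tool(series=[[0.06,[0.003,0,0],[0,0,0]],[0.06,[0.006,0,0],[0,0,0]],[0.06,[0.009,0,0],[0,0,0]]])

```text
time: 8.48
tool_pos: [0.556, -0.1621, 0.0024]
ee_rot: [3.142, 0.0, 1.461]
wrist_force: [-0.3, 0.4, -0.8]
width: 0.0599
finger_force: 0.0
```

Call:
drive_tool(series=[[0.06,[0.002,0,0],[0,0,0]],[0.06,[0.004,0,0],[0,0,0]]])

```text
time: 8.72
tool_pos: [0.5565, -0.1601, 0.0031]
ee_rot: [3.141, 0.003, 1.461]
wrist_force: [-1.9, -7.2, 3.3]
width: 0.0599
finger_force: 1.9
```

```bash
python3 -c "
from h import *
s=snap('scene','s4.png')
b=cv2.imread('pics/s4.png')[130:230,170:280]
cv2.imwrite('pics/c5.png',cv2.convertScaleAbs(cv2.resize(b,None,fx=6,fy=6,interpolation=2),alpha=2.2))
o=robot.get_obs();P=o['tool_pos'];print(P,o['wrist_force'])
d=np.array([.994,-.11,0])
for s in(1,-1):
    for dz in(0,.1): print(s,dz,np.round((proj('scene',P+s*.036*d+[0,0,dz])-[170,130])*6))
for p in([.515,-.158,.007],[.502,-.158,.007],[.611,-.17,.007],[.623,-.052,.007],[.515,-.04,.007]): print(np.round((proj('scene',p)-[170,130])*6))
"
```

```text
[ 0.55649285 -0.16005707  0.00322032] [-1.77014844 -5.65141458  3.04814209]
1 0 [207. 492.]
1 0.1 [186. 375.]
-1 0 [241. 392.]
-1 0.1 [223. 273.]
[239. 380.]
[242. 363.]
[190. 515.]
[404. 546.]
[445. 392.]
```

View pics/c5.png

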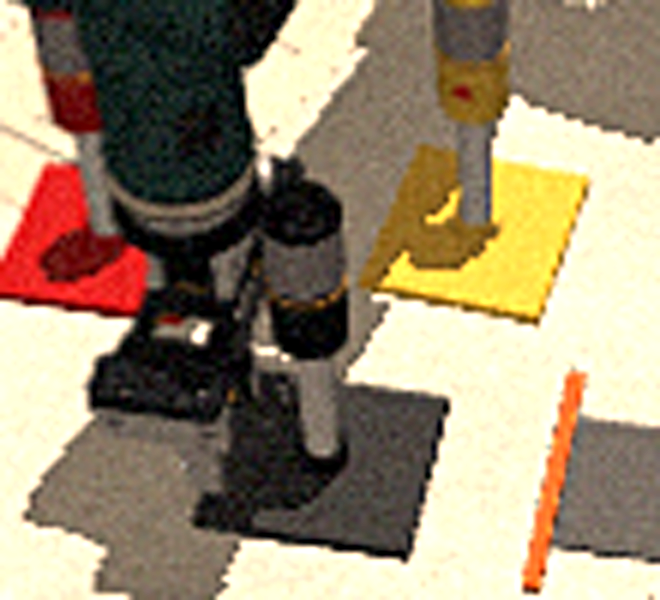

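The fingers now touch the foot (finger force 1.9 N) with the foot at scene crop (320,470), but the body is close to the head (gap near (255,260)). I back off and tilt the tool 12° so that the body leans away.

Call:
drive_tool(series=[[0.06,[-0.004,0,0],[0,0,0]],[0.06,[-0.008,0,-0.001],[0,0,0]],[0.06,[-0.015,0,-0.004],[0,0,0]],[0.06,[-0.02,0,-0.006],[0,0.1,0]],[0.06,[-0.02,0,-0.006],[0,0.21,0]]])

```text
time: 9.4
tool_pos: [0.5549, -0.1782, 0.0094]
ee_rot: [3.139, -0.213, 1.462]
wrist_force: [0.3, 0.4, -0.7]
width: 0.0601
finger_force: 0.0
```

Call:
drive_tool(series=[[0.06,[0,0,0],[0,0,0]],[0.06,[0,0,0.002],[0,0,0]],[0.06,[0,0,0.003],[0,0,0]],[0.06,[0,0,0.004],[0,0,0]]])

```text
time: 9.9
tool_pos: [0.5544, -0.1764, 0.0045]
ee_rot: [3.142, -0.21, 1.462]
wrist_force: [-0.1, -0.3, -0.5]
width: 0.0601
finger_force: 0.0
```

Call:
drive_tool(series=[[0.06,[0,0,0.001],[0,0,0]],[0.06,[0,0,0.0017],[0,0,0]],[0.06,[0.005,0,0.0027],[0,0,0]],[0.06,[0.01,0,0.0037],[0,0,0]],[0.06,[0.013,0,0.0044],[0,0,0]]])

```text
time: 10.52
tool_pos: [0.5558, -0.1633, 0.0029]
ee_rot: [3.142, -0.21, 1.461]
wrist_force: [0.5, -0.6, -0.2]
width: 0.0601
finger_force: 0.0
```

Call:
drive_tool(series=[[0.06,[0.003,0,0.0006],[0,0,0]],[0.06,[0.006,0,0.0012],[0,0,0]]])

```text
time: 10.78
tool_pos: [0.5565, -0.1577, 0.003]
ee_rot: [3.141, -0.209, 1.461]
wrist_force: [-0.3, -2.1, 1.1]
width: 0.0602
finger_force: 0.7
```

Call:
drive_tool(series=[[0.06,[0.003,0,0.0006],[0,0,0]],[0.06,[0.006,0,0.0013],[0,0,0]],[0.06,[0.009,0,0.0019],[0,0,0]],[0.06,[0.012,0,0.0026],[0,0,0]]])

```text
time: 11.28
tool_pos: [0.5583, -0.1459, 0.0035]
ee_rot: [3.14, -0.209, 1.461]
wrist_force: [-0.5, -3.3, 4.2]
width: 0.0594
finger_force: 2.1
```

```bash
python3 -c "
from h import *
s=snap('scene','s5.png');t=snap('top','t5.png')
b=cv2.imread('pics/s5.png')[130:230,170:280]
c=cv2.imread('pics/t5.png')[150:240,200:330]
cv2.imwrite('pics/c6.png',cv2.convertScaleAbs(np.hstack([cv2.resize(x,(400,400),interpolation=2) for x in (b,c)]),alpha=2.2))
o=robot.get_obs();print(o['tool_pos'],o['wrist_force'])
"
```

```text
[ 0.55832743 -0.14546054  0.003521  ] [ 0.21425966 -2.21301009  4.70097749]
```

View pics/c6.png

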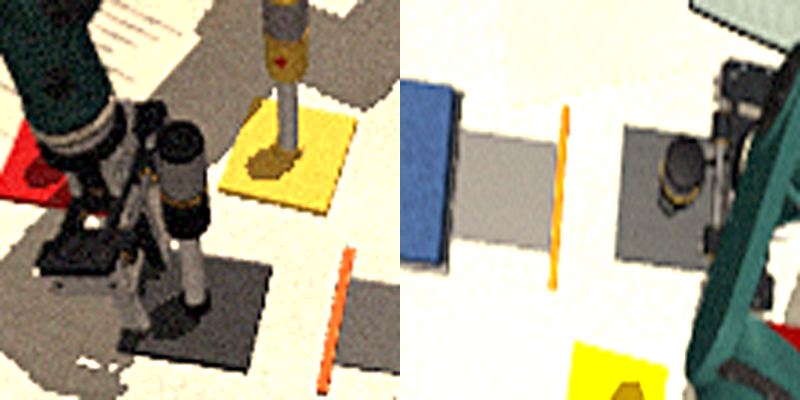

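```bash
python3 -c "
from h import *
for u,v in((272.1,178.1),(270.2,208.1)): print('top front',plane('top',u,v,.007))
for u,v in((202.45,216.25),(238.5,222.8),(244.8,195.5)): print('scene',plane('scene',u,v,.007))
t=cv2.imread('pics/t5.png').astype(int).max(2)
for r in(180,186,192,198,204): print(r,t[r,262:282])
print(np.round(proj('scene',[.596,-.15,.003])),np.round(proj('scene',[.596,-.15,.01])))
"
```

```text
top front [ 0.62173622 -0.0518636   0.007     ]
top front [ 0.51448769 -0.04394051  0.007     ]
scene [ 0.61243904 -0.1670815   0.007     ]
scene [ 0.62977478 -0.04770833  0.007     ]
scene [ 0.51592362 -0.03801465  0.007     ]
180 [142 140 141 142 142 141 143 143 145 136  89  45  49  51  52  54  50  50
  51  48]
186 [140 140 141 141 142 141 141 144 149 111  54  51  54  55  54  54  55  55
  54  54]
192 [141 140 139 142 140 139 142 145 129  83  47  55  55  54  55  55  55  55
  52  54]
198 [138 141 140 143 142 142 143 152 107  44  54  55  55  60  56  54  57  55
  56  56]
204 [141 139 141 141 142 142 148 118  66  53  58  57  57  55  56  57  55  56
  58  55]
[209. 213.] [208. 212.]
```

The top view shows the foot's front edge at x≈617 in the crop, still at y≈-0.045, so the foot has not moved. The tips have ridden onto its top, which means they are some 5 mm above the reported TCP. I lift, back off, reduce the tilt and lower until the tips touch the table.

Call:
drive_tool(series=[[0.06,[0.002,0,-0.008],[0,0,0]],[0.06,[-0.014,0,-0.0115],[0,0,0]],[0.06,[-0.032,0,-0.0155],[0,-0.07,0]],[0.06,[-0.042,0,-0.0175],[0,-0.07,0]],[0.06,[-0.042,0,-0.0175],[0,-0.07,0]]])

```text
time: 12.0
tool_pos: [0.5525, -0.1907, 0.0108]
ee_rot: [-3.141, -0.141, 1.459]
wrist_force: [-0.4, 0.4, -1.5]
width: 0.0598
finger_force: 0.0
```

Call:
drive_tool(series=[[0.06,[-0.001,0,0.006],[0,0,0]],[0.06,[-0.001,0,0.009],[0,0,0]],[0.06,[-0.001,0,0.01],[0,0,0]],[0.06,[-0.001,0,0.011],[0,0,0]],[0.06,[-0.001,0,0.011],[0,0,0]]])

```text
time: 12.62
tool_pos: [0.553, -0.1893, 0.0003]
ee_rot: [3.141, -0.14, 1.461]
wrist_force: [0.3, -0.7, 0.4]
width: 0.06
finger_force: 0.0
```

Call:
drive_tool(series=[[0.06,[0,0,0.001],[0,0,0]],[0.06,[0,0,0.002],[0,0,0]],[0.06,[0,0,0.002],[0,0,0]]])

```text
time: 13.0
tool_pos: [0.5529, -0.1891, -0.0018]
ee_rot: [-3.141, -0.14, 1.461]
wrist_force: [-0.4, -0.4, 0.2]
width: 0.0603
finger_force: 0.0
```

Call:
drive_tool(series=[[0.06,[0,0,0.001],[0,0,0]],[0.06,[0,0,0.002],[0,0,0]],[0.06,[0,0,0.002],[0,0,0]]])

```text
time: 13.38
tool_pos: [0.553, -0.1888, -0.0037]
ee_rot: [3.142, -0.14, 1.461]
wrist_force: [0.8, 1.0, 0.1]
width: 0.0602
finger_force: 0.1
```

Call:
drive_tool(series=[[0.06,[0,0,0.001],[0,0,0]],[0.06,[0,0,0.001],[0,0,0]]])

```text
time: 13.62
tool_pos: [0.5531, -0.1889, -0.004]
ee_rot: [3.141, -0.14, 1.461]
wrist_force: [-2.7, -0.4, 4.1]
width: 0.06
finger_force: 2.1
```

The tips touch the table at TCP z ≈ -0.004. I raise 2 mm and push.

Call:
drive_tool(series=[[0.06,[0,0,-0.002],[0,0,0]],[0.06,[0.004,0,-0.0014],[0,0,0]],[0.06,[0.009,0,-0.0007],[0,0,0]],[0.06,[0.015,0,0.0001],[0,0,0]],[0.06,[0.019,0,0.0007],[0,0,0]]])

```text
time: 14.25
tool_pos: [0.5548, -0.1713, -0.0029]
ee_rot: [-3.142, -0.136, 1.461]
wrist_force: [-1.8, -5.5, -1.4]
width: 0.0602
finger_force: 2.6
```

Call:
drive_tool(series=[[0.06,[0.003,0,0.0004],[0,0,0]],[0.06,[0.007,0,0.001],[0,0,0]],[0.06,[0.011,0,0.0016],[0,0,0]],[0.06,[0.015,0,0.0021],[0,0,0]]])

```text
time: 14.75
tool_pos: [0.5567, -0.1548, -0.0029]
ee_rot: [-3.142, -0.14, 1.461]
wrist_force: [0.5, -4.2, -2.2]
width: 0.0598
finger_force: 2.2
```

```bash
cat >> h.py <<'E'
def front(f):
    snap('top',f); t=cv2.imread('pics/'+f).astype(float).max(2); out=[]
    for r in (180,185,190,195,200,205):
        row=t[r,254:290]; i=np.flatnonzero((row[1:]<95)&(row[:-1]>=95)); i=i[-1] if len(i) else -1
        if i<0: continue
        u=254+i+(row[i]-95)/(row[i]-row[i+1]); out.append(plane('top',u,r,.007)[:2])
    P=np.array(out); th=np.radians(83.7); O=np.array([.5655,.0225])-.005*np.array([np.cos(th),np.sin(th)])
    q=(P-O)@np.array([[np.cos(th),-np.sin(th)],[np.sin(th),np.cos(th)]]); print(np.round(q*1000,1).tolist())
E
python3 -c "
from h import *
front('t6.png')"
```

```text
[[-45.6, -55.4], [-44.8, -37.2], [-45.0, -19.2], [-45.0, -1.2], [-45.0, 16.8], [-45.1, 34.6]]
```

Call:
drive_tool(series=[[0.06,[0.005,0,0.0007],[0,0,0]],[0.06,[0.01,0,0.0014],[0,0,0]],[0.06,[0.015,0,0.0021],[0,0,0]],[0.06,[0.02,0,0.0028],[0,0,0]],[0.06,[0.024,0,0.0034],[0,0,0]]])

```text
time: 15.42
tool_pos: [0.5593, -0.1303, -0.0029]
ee_rot: [-3.141, -0.14, 1.461]
wrist_force: [-0.7, -5.1, -3.0]
width: 0.0604
finger_force: 2.1
```

Call:
drive_tool(series=[[0.06,[0.004,0,0.0006],[0,0,0]],[0.06,[0.008,0,0.0011],[0,0,0]],[0.06,[0.012,0,0.0017],[0,0,0]],[0.06,[0.014,0,0.002],[0,0,0]]])

```text
time: 15.92
tool_pos: [0.5609, -0.1164, -0.0028]
ee_rot: [-3.141, -0.14, 1.461]
wrist_force: [-1.0, -4.3, -2.9]
width: 0.06
finger_force: 2.0
```

```bash
python3 -c "
from h import *
front('t7.png')"
```

```text
[[-6.6, -51.4], [-6.2, -33.2], [-6.9, -15.2], [-6.0, 2.9]]
```

Call:
drive_tool(series=[[0.06,[0.002,0,0.0003],[0,0,0]],[0.06,[0.004,0,0.0006],[0,0,0]],[0.06,[0.005,0,0.0007],[0,0,0]],[0.06,[0.006,0,0.0008],[0,0,0]]])

```text
time: 16.48
tool_pos: [0.5616, -0.1106, -0.0028]
ee_rot: [-3.142, -0.14, 1.461]
wrist_force: [-1.0, -3.7, -3.3]
width: 0.0597
finger_force: 1.9
```

Call:
drive_tool(series=[[0.06,[0.001,0,0.0001],[0,0,0]],[0.06,[0.0015,0,0.0002],[0,0,0]],[0.06,[0.002,0,0.0003],[0,0,0]],[0.06,[0.002,0,0.0003],[0,0,0]]])

```text
time: 16.98
tool_pos: [0.5619, -0.11, -0.0028]
ee_rot: [3.141, -0.137, 1.461]
wrist_force: [-1.2, -7.1, -2.8]
width: 0.06
finger_force: 3.3
```

Call:
drive_tool(series=[[0.06,[0.001,0,0.0001],[0,0,0]],[0.06,[0.002,0,0.0003],[0,0,0]],[0.06,[0.002,0,0.0003],[0,0,0]]])

```text
time: 17.35
tool_pos: [0.5619, -0.1099, -0.0028]
ee_rot: [3.141, -0.134, 1.461]
wrist_force: [-1.5, -10.1, -3.7]
width: 0.0598
finger_force: 5.3
```

```bash
python3 -c "
from h import *
front('t8.png')
s=snap('scene','s8.png')
b=cv2.imread('pics/s8.png')[130:240,190:330]
c=cv2.imread('pics/t8.png')[150:240,190:305]
cv2.imwrite('pics/c8.png',cv2.convertScaleAbs(np.hstack([cv2.resize(b,(450,354),interpolation=2),cv2.resize(c,(350,274),interpolation=2)[[*range(274)]+[0]*80]]),alpha=2))
"
```

```text
[[0.0, -50.7]]
```

View pics/c8.png

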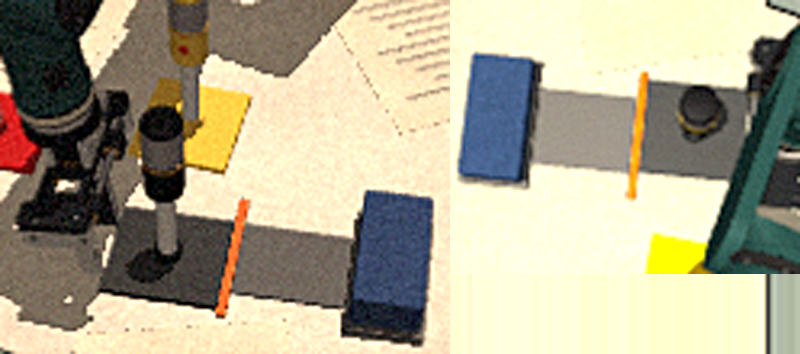

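The foot is flush against the strip (scene crop (230,260), top crop (637,135)), upright and centred within about 12 mm. Step 1 has been held. Now I back off, rise to head height, straighten the tool and narrow the fingers into a cradle.

Call:
drive_tool(series=[[0.06,[-0.012,0,-0.0017],[0,0,0]],[0.02,[-0.0347,0,-0.0049],[0,0,0]],[0.02,[-0.027,0,-0.0594],[0,-0.05,0]],[0.02,[-0.02,0,-0.109],[0,-0.1,0]],[0.02,[-0.0138,0,-0.1524],[0,-0.14,0]]])

```text
time: 18.08
tool_pos: [0.5589, -0.14, 0.1491]
ee_rot: [3.139, -0.002, 1.462]
wrist_force: [0.1, 0.8, 1.0]
width: 0.0233
finger_force: 0.0
```

```bash
cat >> h.py <<'E'
TH=np.radians(83.7); EX=np.array([np.cos(TH),np.sin(TH),0]); EY=np.array([-EX[1],EX[0],0]); O=np.array([.565,.0175,0])
def rest():
    q=robot.get_obs()['tool_pos']-O; return np.round(1000*np.array([q@EX,q@EY,q[2]]),1)
E
python3 -c "
from h import *
o=robot.get_obs();print(rest(),o['tool_pos'],o['ee_rot'],o['width'],o['wrist_force'])
for d in range(0,81,5):
  t=np.radians(d); print(d,np.round([-77.3*np.cos(t)+150*np.sin(t)-7, 77.3*np.sin(t)+150*np.cos(t)-4],1))
"
```

```text
[-157.2  -11.2  149.1] [ 0.55886285 -0.14000711  0.1490806 ] [ 3.13916318e+00 -1.59808057e-03  1.46154333e+00] 0.02325052567902796 [0.11149516 0.77431816 1.00656953]
0 [-84.3 146. ]
5 [-70.9 152.2]
10 [-57.1 157.1]
15 [-42.8 160.9]
20 [-28.3 163.4]
25 [-13.7 164.6]
30 [  1.1 164.6]
35 [ 15.7 163.2]
40 [ 30.2 160.6]
45 [ 44.4 156.7]
50 [ 58.2 151.6]
55 [ 71.5 145.4]
60 [ 84.3 137.9]
65 [ 96.3 129.5]
70 [107.5 119.9]
75 [117.9 109.5]
80 [127.3  98.2]
```

Call:
drive_tool(series=[[0.02,[0.02,0,0.003],[0,0,0]],[0.02,[0.04,0,0.003],[0,0,0]],[0.02,[0.055,0,0.003],[0,0,0]],[0.02,[0.062,0,0.003],[0,0,0]],[0.02,[0.062,0,0.003],[0,0,0]]])

```text
time: 18.7
tool_pos: [0.5648, -0.0792, 0.1423]
ee_rot: [-3.14, -0.0, 1.462]
wrist_force: [-0.8, -0.1, -0.4]
width: 0.0201
finger_force: 0.0
```

Call:
drive_tool(series=[[0.02,[0.002,0,0],[0,0,0]],[0.02,[0.004,0,0],[0,0,0]],[0.02,[0.006,0,0],[0,0,0]]])

```text
time: 19.08
tool_pos: [0.5657, -0.074, 0.1432]
ee_rot: [3.141, 0.0, 1.46]
wrist_force: [0.1, 0.2, -0.3]
width: 0.0199
finger_force: 0.0
```

```bash
python3 -c "
from h import *
o=robot.get_obs();print(rest(),o['width'],o['wrist_force'],o['ee_rot'])"
```

```text
[-90.9 -10.7 143.2] 0.019942976143653462 [ 0.07908704  0.22912645 -0.26036199] [3.14149046e+00 1.17339224e-04 1.46019240e+00]
```

Call:
drive_tool(series=[[0.02,[0.003,0,0],[0,0,0]],[0.02,[0.006,0,0],[0,0,0]],[0.02,[0.009,0,-0.001],[0,0,0]],[0.02,[0.012,0,-0.002],[0,0,0]]])

```text
time: 19.58
tool_pos: [0.567, -0.0628, 0.1455]
ee_rot: [3.141, 0.002, 1.46]
wrist_force: [-1.1, -3.8, 1.1]
width: 0.0202
finger_force: 1.8
```

```bash
python3 -c "
from h import *
o=robot.get_obs();print(rest(),o['width'],o['wrist_force'],o['ee_rot'])"
```

```text
[-79.6 -10.8 145.5] 0.020239728200429477 [-1.09316964 -3.81179626  1.07241456] [3.14127848e+00 2.20427315e-03 1.46000269e+00]
```

Contact at about 3.9 N, which matches the expected tipping force. Now I follow the arc slowly, about 2.4° per row.

Call:
drive_tool(series=[[0.02,[0.0065,0,-0.003],[0,0,0]],[0.02,[0.013,0,-0.0054],[0,0,0]],[0.02,[0.0197,0,-0.0077],[0,0,0]],[0.02,[0.0265,0,-0.0098],[0,0,0]],[0.02,[0.0333,0,-0.0116],[0,0,0]]])

```text
time: 20.2
tool_pos: [0.5708, -0.0281, 0.1571]
ee_rot: [3.141, -0.0, 1.461]
wrist_force: [-0.3, -4.0, 2.0]
width: 0.02
finger_force: 2.0
```

```bash
python3 -c "
from h import *
o=robot.get_obs();print(rest(),o['width'],o['wrist_force'],o['ee_rot'])"
```

```text
[-44.7 -10.7 157.1] 0.02004664461536878 [-0.3391537  -4.02144417  1.96633338] [ 3.14142170e+00 -1.16757117e-04  1.46109313e+00]
```

Call:
drive_tool(series=[[0.02,[0.0081,0,-0.0017],[0,0,0]],[0.02,[0.0162,0,-0.003],[0,0,0]],[0.02,[0.0244,0,-0.0039],[0,0,0]],[0.02,[0.0327,0,-0.0044],[0,0,0]],[0.02,[0.0409,0,-0.0045],[0,0,0]]])

```text
time: 20.82
tool_pos: [0.5749, 0.0127, 0.1609]
ee_rot: [-3.141, -0.0, 1.461]
wrist_force: [-0.9, -1.7, -0.4]
width: 0.0201
finger_force: 2.0
```

```bash
python3 -c "
from h import *
o=robot.get_obs();print(rest(),o['width'],o['wrist_force'])
f=lambda d:np.array([-77.3*np.cos(np.radians(d))+150*np.sin(np.radians(d)),77.3*np.sin(np.radians(d))+150*np.cos(np.radians(d))])
for a,b in((28,2.6),(41,2.4),(53,2.4),(65,1.2)):
  print(a,[np.round(f(a+b*i)-f(a),1).tolist() for i in range(1,6)])"
```

```text
[ -3.7 -10.4 160.9] 0.020109513190216085 [-0.94873628 -1.68465592 -0.39548028]
28 [[7.7, -0.3], [15.3, -0.9], [22.9, -1.9], [30.4, -3.2], [37.9, -4.8]]
41 [[6.8, -1.8], [13.6, -3.9], [20.2, -6.3], [26.8, -9.0], [33.2, -11.9]]
53 [[6.3, -3.2], [12.5, -6.7], [18.5, -10.4], [24.3, -14.3], [30.0, -18.6]]
65 [[2.8, -2.2], [5.5, -4.4], [8.2, -6.7], [10.8, -9.1], [13.4, -11.5]]
```

Call:
drive_tool(series=[[0.02,[0.0077,0,0.0003],[0,0,0]],[0.02,[0.0153,0,0.0009],[0,0,0]],[0.02,[0.0229,0,0.0019],[0,0,0]],[0.02,[0.0304,0,0.0032],[0,0,0]],[0.02,[0.0379,0,0.0048],[0,0,0]]])

```text
time: 21.45
tool_pos: [0.5795, 0.0502, 0.1565]
ee_rot: [3.141, -0.0, 1.461]
wrist_force: [-0.2, -2.0, 0.3]
width: 0.0203
finger_force: 1.0
```

Call:
drive_tool(series=[[0.02,[0.0068,0,0.0018],[0,0,0]],[0.02,[0.0136,0,0.0039],[0,0,0]],[0.02,[0.0202,0,0.0063],[0,0,0]],[0.02,[0.0268,0,0.009],[0,0,0]],[0.02,[0.0332,0,0.0119],[0,0,0]]])

```text
time: 22.08
tool_pos: [0.583, 0.0831, 0.1444]
ee_rot: [3.142, -0.0, 1.461]
wrist_force: [-0.2, -1.6, -0.0]
width: 0.02
finger_force: 0.6
```

```bash
python3 -c "
from h import *
o=robot.get_obs();print(rest(),o['width'],o['wrist_force'])
im=snap('scene','s9.png'); t=snap('top','t9.png')
h=cv2.cvtColor(t,cv2.COLOR_RGB2HSV)
"
```

```text
[ 67.2 -10.7 144.4] 0.019956067928756822 [-0.1602442  -1.60016589 -0.04833478]
```

Call:
drive_tool(series=[[0.02,[0.006,0,0.003],[0,0,0]],[0.02,[0.0115,0,0.0062],[0,0,0]],[0.02,[0.0165,0,0.0093],[0,0,0]],[0.02,[0.021,0,0.0123],[0,0,0]],[0.02,[0.025,0,0.0152],[0,0,0]]])

```text
time: 22.8
tool_pos: [0.5857, 0.1079, 0.1291]
ee_rot: [-3.141, -0.0, 1.461]
wrist_force: [0.5, -0.1, -0.0]
width: 0.0199
finger_force: 0.3
```

```bash
python3 -c "
from h import *
o=robot.get_obs();print(rest(),o['width'],o['wrist_force'],o['finger_force'])
x,z=rest()[0]+7,rest()[2]+4
for e in(0,-7):
  r=np.hypot(x-e,z);print(np.degrees(np.arccos(-77.3/r)-np.arctan2(z,x-e)))
"
```

```text
[ 92.1 -10.7 129.1] 0.019936960985913414 [ 0.54032764 -0.11549893 -0.01163445] 0.2686466000159271
64.43346947545828
65.56916010096089
```

Call:
drive_tool(series=[[0.02,[0.0024,0,0.0018],[0,0,0]],[0.02,[0.0047,0,0.0037],[0,0,0]],[0.02,[0.007,0,0.0056],[0,0,0]],[0.02,[0.0092,0,0.0076],[0,0,0]],[0.02,[0.0113,0,0.0096],[0,0,0]]])

```text
time: 23.42
tool_pos: [0.587, 0.1188, 0.1197]
ee_rot: [3.142, -0.0, 1.461]
wrist_force: [0.1, -0.6, 0.2]
width: 0.0204
finger_force: 0.1
```

Call:
drive_tool(series=[[0.02,[0.0018,0,0.0018],[0,0,0]],[0.02,[0.0036,0,0.0036],[0,0,0]],[0.02,[0.0053,0,0.0054],[0,0,0]],[0.02,[0.007,0,0.0072],[0,0,0]],[0.02,[0.0086,0,0.009],[0,0,0]]])

```text
time: 24.05
tool_pos: [0.5879, 0.1273, 0.1106]
ee_rot: [-3.142, 0.0, 1.461]
wrist_force: [-0.7, -0.0, 0.1]
width: 0.0198
finger_force: 0.0
```

```bash
python3 -c "
from h import *
o=robot.get_obs();print(rest(),o['width'],o['wrist_force'],o['finger_force'])
x,z=rest()[0]+7,rest()[2]+4
for e in(0,-7):
  r=np.hypot(x-e,z);print(np.degrees(np.arccos(-77.3/r)-np.arctan2(z,x-e)))
"
```

```text
[111.7 -10.7 110.6] 0.01978126205153014 [-0.72350867 -0.03013483  0.13372653] 0.0
73.94399830472835
74.6737397541638
```

Call:
drive_tool(series=[[0.02,[-0.004,0,-0.02],[0,0,0]],[0.02,[-0.02,0,-0.06],[0,0,0]],[0.02,[-0.06,0,-0.11],[0,0,0]],[0.02,[-0.11,0,-0.15],[0,0,0]],[0.02,[-0.16,0,-0.17],[0,0,0]]])

```text
time: 24.68
tool_pos: [0.5708, -0.0329, 0.2839]
ee_rot: [3.137, 0.0, 1.462]
wrist_force: [1.5, -0.4, 0.4]
width: 0.0198
finger_force: 0.0
```

Call:
drive_tool(series=[[0.02,[-0.06,0,0],[0,0,0]],[0.02,[-0.12,0,0],[0,0,0]],[0.02,[-0.16,0,0],[0,0,0]],[0.02,[-0.16,0,0],[0,0,0]],[0.02,[-0.16,0,0],[0,0,0]]])

```text
time: 25.3
tool_pos: [0.5528, -0.1903, 0.2807]
ee_rot: [-3.141, -0.001, 1.461]
wrist_force: [0.3, 0.1, -0.4]
width: 0.0202
finger_force: 0.0
```

```bash
python3 -c "
from h import *
t=snap('top','t10.png'); s=snap('scene','s10.png')
t0=cv2.imread('pics/top0.png'); t=cv2.imread('pics/t10.png')
d=(cv2.absdiff(t,t0).max(2)>35).astype(np.uint8)
n,l,st,c=cv2.connectedComponentsWithStats(d)
for i in range(1,n):
  if st[i,4]>25: print('diff',st[i],np.round(c[i]))
th=np.linspace(-75,75,1)
# brightness/colour samples along the mic axis line, rest y=-11, at axis height
for X in range(-90,221,10):
  p=O+EX*X/1000+EY*(-.011)+[0,0,.075]
  u,v=np.round(proj('top',p)).astype(int); print(X,t[v,u].tolist(),end=' ')
b=cv2.inRange(cv2.cvtColor(t,cv2.COLOR_BGR2HSV),(105,80,30),(130,255,255))[160:220,185:228]
print(); print('\n'.join(''.join('#' if q else '.' for q in r) for r in b[::2]))
"
```

```text
diff [  248   122   203   262 18304] [336. 248.]
diff [196 170  68  37 703] [235. 186.]
diff [252 278  19  17 159] [262. 286.]
diff [ 162  283  100  101 3882] [213. 343.]
diff [ 312  305  200   79 6707] [440. 352.]
diff [236 340   8   7  31] [239. 342.]
diff [479 378  33   6 114] [499. 381.]
-90 [113, 133, 144] -80 [113, 135, 145] -70 [115, 138, 143] -60 [112, 134, 144] -50 [121, 142, 144] -40 [114, 136, 143] -30 [98, 116, 125] -20 [62, 75, 80] -10 [28, 30, 32] 0 [8, 12, 16] 10 [148, 161, 155] 20 [135, 147, 144] 30 [141, 150, 148] 40 [142, 155, 145] 50 [138, 147, 144] 60 [143, 149, 147] 70 [142, 154, 145] 80 [140, 146, 146] 90 [143, 148, 147] 100 [16, 16, 15] 110 [22, 22, 20] 120 [16, 17, 111] 130 [19, 14, 14] 140 [25, 100, 122] 150 [97, 105, 114] 160 [107, 113, 124] 170 [106, 114, 124] 180 [100, 108, 116] 190 [4, 8, 6] 200 [119, 144, 156] 210 [115, 138, 143] 220 [114, 137, 144] 
...........................................
...........................................
...........................................
...........................................
.............######............
[... 412 characters left out ...]
.......###..............................
..........####################.............
..........####################.............
..........####################.............
.........####################..............
.........####################..............
.........####################..............
........#####################..............
........#####################..............
........####################...............
.................###########...............
...........................................
...........................................
...........................................
...........................................
...........................................
```

The measurement shows the mic lying along the centre line. The stem spans rest x 10–90 mm, the head 100–195 mm on the pad, and the foot edge is at about -5 mm. The bystanders I can see in the top view are unchanged (the arm may hide the phone), and the arm is clear. Handing in.

```bash
python3 -c "
from h import *
print(robot.close_job())"
```

```text
the job is handed in; nothing more can be done
None
```

I pushed the mic flush to the strip and tipped it slowly over; by my last pictures it lies with its head on the pad and its foot at the strip, the arm is clear, and the job is handed in, with no verdict shown. Early on, the gripper body leaned the mic about 12° at the wrong height; I set it back upright before the push.

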